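# Build up the spacer stack on the inspection arbor

## Task

Thread the blue spacer and then the yellow spacer onto the arbor's level rod and press each one fully home (blue against the white stop collar, yellow against blue), then slip the red end cap, mouth first, over the rod's end and press it home against the yellow spacer; give each a steady push of about 15 N for half a second. Be gentle: the collar's exact place is not known, so feel for each seat slowly, and never load the stand with more than 30 N. Let go of everything, and leave the grey spacer and the other things on the table undisturbed.

Things in the scene. Friction and masses are not known exactly. Their poses are not given: they have to be found in the camera images.
- arbor_stand: Inspection arbor fixed to the table (place and yaw vary): dark base 110 x 100 x 18 mm, grey post 50 mm (x) x 30 mm (y), top at 140 mm, and a steel rod that sticks out level from the post along the stand's -y. Origin on the table, below the point where the rod leaves the post. The base spans y -45 to +55 mm, the post y 0 to +30 mm.
- rod_root (a point): Point on the rod's axis where it leaves the post, 115 mm above the table; axes as the stand's. The rod is 14 mm in diameter, 106 mm long. A white stop collar (36 mm in diameter, 10 mm thick) is clamped on it, solid, its front face anywhere from 10 to 22 mm from this point; the face's place is not measured: find it by feel.
- rod_tip (a point): Free end of the rod on its axis, 106 mm from rod_root along -y, 115 mm above the table; axes as the stand's. The last 4 mm taper from 14 to 6 mm diameter.
- blue_spacer: Blue painted square spacer, 44 mm (its x) x 44 mm (its z, height) x 28 mm thick (its y), standing on edge on the table. A round bore of 17 mm diameter runs right through along its y axis, the same from either side. Origin at the centre of its underside, on the table; the bore's middle is 22 mm above it. Grasp it from above across x.
- blue_spacer_bore (a point): Middle of the blue spacer's bore; axes as the spacer's. Home on the rod: 14 mm in front of the stop collar's face.
- yellow_spacer: Yellow painted square spacer, 44 mm (its x) x 44 mm (its z, height) x 24 mm thick (its y), standing on edge on the table. A round bore of 17 mm diameter runs right through along its y axis, the same from either side. Origin at the centre of its underside, on the table; the bore's middle is 22 mm above it. Grasp it from above across x.
- yellow_spacer_bore (a point): Middle of the yellow spacer's bore; axes as the spacer's. Home on the rod, against the blue one: 26 mm from the blue bore's middle.
- end_cap: Red square cap, 40 mm (its x) x 40 mm (its z, height) x 49 mm long (its y), lying level on the table. A blind bore 17 mm in diameter and 46 mm deep opens on its +y face; the -y end is closed and bears a black disc (2 mm proud). Origin at the centre of its underside; the bore's axis is 20 mm above it. Its mouth starts facing within 0.5 rad of world +y. Grasp it from above across x.
- cap_mouth (a point): Centre of the cap's mouth (+y face); axes as the cap's. Home on the rod: against the yellow spacer's outer face, 12 mm from its bore's middle.
- grey_spacer: BYSTANDER: bare aluminium (light grey) square spacer, 44 x 44 x 24 mm, standing on edge with its bore level, near the task's parts; leave it alone. Origin at the centre of its underside
- gauge_block: BYSTANDER: flat steel gauge block 35 x 100 x 12 mm, lying on the table. Origin at the centre of its underside
- caliper: BYSTANDER: green caliper, about 210 mm long, lying on the table; origin under the middle of its beam
- pin_gauges: BYSTANDER: wooden block 70 x 40 x 20 mm with three upright steel pins, 90 mm high in all; origin at the centre of its underside
Mind the look-alikes: they are no part of the job. Several things look just like the yellow_spacer: the one meant starts farthest to the robot's left.

How it is judged:
On the way, in this order (a step that is already met when the one before it is completed fails the run):
1. the blue spacer is on the rod and pressed home on the stop collar with 8 N or more for 0.2 s (y of blue_spacer_bore in the frame of rod_root between -0.038 and -0.022 m and x of blue_spacer_bore in the frame of rod_root between -0.004 and 0.004 m and z of blue_spacer_bore in the frame of rod_root between -0.004 and 0.004 m and contact force between blue_spacer and arbor_stand above 8 N), for 0.2 s.
2. the yellow spacer is on the rod and pressed home on the blue one with 8 N or more for 0.2 s (y of blue_spacer_bore in the frame of rod_root between -0.038 and -0.022 m and x of blue_spacer_bore in the frame of rod_root between -0.004 and 0.004 m and z of blue_spacer_bore in the frame of rod_root between -0.004 and 0.004 m and y of yellow_spacer_bore in the frame of rod_root between -0.064 and -0.048 m and x of yellow_spacer_bore in the frame of rod_root between -0.004 and 0.004 m and z of yellow_spacer_bore in the frame of rod_root between -0.004 and 0.004 m and distance between yellow_spacer_bore and blue_spacer_bore below 0.028 m and contact force between yellow_spacer and blue_spacer above 8 N), for 0.2 s.
3. the cap is over the rod's end and pressed home with 10 N or more, felt through the whole stack (8 N at the stop collar), for 0.3 s (all of step 2 and y of cap_mouth in the frame of rod_root between -0.076 and -0.06 m and x of cap_mouth in the frame of rod_root between -0.004 and 0.004 m and z of cap_mouth in the frame of rod_root between -0.004 and 0.004 m and distance between cap_mouth and yellow_spacer_bore below 0.014 m and contact force between end_cap and yellow_spacer above 10 N and contact force between blue_spacer and arbor_stand above 8 N), for 0.3 s.
At the end, for the whole second after the job is handed in: On the rod, from the post: blue spacer, yellow spacer, cap; blue's bore middle 22 to 38 mm from rod_root, yellow's within 28 mm of blue's, cap's mouth within 14 mm of yellow's (gaps under 2 mm), within 4 mm of the rod axis, in line within 0.12 rad, slower than 0.05 m/s (y of blue_spacer_bore in the frame of rod_root between -0.038 and -0.022 m and x of blue_spacer_bore in the frame of rod_root between -0.004 and 0.004 m and z of blue_spacer_bore in the frame of rod_root between -0.004 and 0.004 m and y of yellow_spacer_bore in the frame of rod_root between -0.064 and -0.048 m and x of yellow_spacer_bore in the frame of rod_root between -0.004 and 0.004 m and z of yellow_spacer_bore in the frame of rod_root between -0.004 and 0.004 m and distance between yellow_spacer_bore and blue_spacer_bore below 0.028 m and y of cap_mouth in the frame of rod_root between -0.076 and -0.06 m and x of cap_mouth in the frame of rod_root between -0.004 and 0.004 m and z of cap_mouth in the frame of rod_root between -0.004 and 0.004 m and distance between cap_mouth and yellow_spacer_bore below 0.014 m and angle between the y axis of each of blue_spacer, yellow_spacer, end_cap and the y axis of arbor_stand, either way round below 0.12 rad and linear speed of each of blue_spacer, yellow_spacer, end_cap below 0.05 m/s); the robot touches nothing.
It fails at once if the stand, its rod or its collar is loaded with more than 30 N (contact force between arbor_stand and anything else above 30 N).
It fails at once if the grey spacer is moved by more than 15 mm (distance of grey_spacer from where it was at the start of the episode above 0.015 m).
It fails at once if the gauge block, caliper or pin gauges are moved by more than 15 mm (distance of any of gauge_block, caliper, pin_gauges from where it was at the start of the episode above 0.015 m).
It also fails if it takes over 72 s, if anything falls off the work surface, if the arm or the gripper's body presses on something with over 40 N, if the wrist force passes 120 N, or if a joint passes its speed limit or range.

## Robot

A 7-joint arm with a two-finger parallel gripper is mounted at the origin on the work surface. World frame = base frame: x ahead of the robot, y to its left, z up, the work surface at z = 0. Lengths are in m, angles in rad, forces in N, time in s.
With the tool pointing down it reaches from about 0.35 to 0.9 m from the base axis. Payload 19.9 kg.
Tool frame: the origin (TCP) lies between the finger pads; the fingertips stand 19 mm ahead of it and the grasp point (between the pads) is the TCP; z points along the fingers, y is the line along which they close (so a half turn about z gives the same grasp; the last joint's range is limited). The gripper opens to 94 mm and grips with 3 to 60 N. Pads are 16 mm wide; open, the fingers measure 119 mm over their backs; the gripper's body (75 mm by 177 mm) begins 78 mm behind the grasp point.
Start: joints at [-1.26, 0.417, -0.01, 1.614, 0.005, 1.111, -0.053], TCP at [0.216, 0.586, 0.201] pointing down, gripper open.
Joint ranges: [-2.81, 2.81], [-0.39, 2.02], [-1.27, 1.25], [0.06, 2.57], [-1.19, 4.33], [0.19, 2], [-2.82, 2.82]. Speed limits (rad/s): [1.89, 1.89, 2.39, 2.39, 3.01, 3.01, 3.01].

## Interface

Orientations are given as a 3x3 rotation matrix whose columns are the frame's x, y, z axes.
In Python, from rig import robot gives the robot as it stands. Calls block until the motion is done:
- robot.move_ptp(position, orientation): joint-space move of the TCP to a pose.
- robot.move_linear(position, velocity=0.15, frame=None, threshold=None): straight line of the TCP; frame=None keeps the orientation; velocity is the mean speed in m/s. With threshold (N) it stops when the force on the tool has changed by that much, and returns True; else False.
- robot.goto_joints(angles): joint-space move.
- robot.gripper_to(opening): finger opening in m; the grip force is fixed at half the most; returns when the fingers have stopped.
- robot.pause(seconds).
- robot.ik(position, orientation): joint angles nearest the present ones, or None.
- robot.get_state(): the state.
- robot.grab_frame(name): name is "scene" or "top" or "wrist"; returns the picture (480x640x3 uint8, red, green, blue); there is no depth.
- robot.camera_info(name): a dict with "fx", "fy", "cx", "cy" (pixels), "rvec" (rotation vector, rad) and "tvec" (3), from world to camera coordinates, as OpenCV has them. Camera axes: x right, y down, z forward; pixel columns grow to the right and rows downward; lengths in m; the calibration is good to about 2 mm. A picture is of the moment at which its call begins: read the wrist's pose just before it. camera_info takes no time and is no camera call; for the wrist camera it gives the pose at the moment of the call.
A pose or a line that the arm cannot do raises robot.PlanningError and nothing moves.
- robot.sign_off(): hands the job in; it is judged then, once.
The state is a dict: "time": time; "qpos": joint angles; "joint_vel": joint speeds; "effort": joint torques, N m; "ee_pos": TCP position; "tool_rot": TCP orientation; "force": force on the tool from outside, world axes, zero at the start; "moment": the same for the moment, N m; "opening": finger opening in m; "grasp_force": force on a finger pad.
Only numpy, scipy, OpenCV 4.12 (cv2) and the standard library are available. Lean on these libraries where they do the work, as an engineer would, in place of code of your own. Each camera call takes 0.05 s, during which the arm holds its last target. There are 200 camera calls.

## Working session

There is one attempt and no reset: what is moved stays moved. The work goes in short steps, each a Python script; the robot and the scene stay as the last script left them, time stands still between calls to the robot, and variables do not carry over. Pictures are saved under pics/ and viewed, at most 10 in all, crops included, and the job is handed in when it is done.

```bash
ls; mkdir -p pics
python3 - <<'E'
from rig import robot
import cv2
for n in ("top","scene"):
    f=robot.grab_frame(n); cv2.imwrite(f"pics/{n}0.png",f[:,:,::-1]); print(n,robot.camera_info(n))
s=robot.get_state(); print(s)
E
```

```text
pics
top {'fx': 456.4392004824489, 'fy': 456.4392004824489, 'cx': 325.8171356239945, 'cy': 247.05118193212732, 'rvec': array([ 2.1734503 , -2.22761526,  0.10043494]), 'tvec': array([-0.10703182,  0.56385963,  0.90233147])}
scene {'fx': 536.1000306945658, 'fy': 536.1000306945658, 'cx': 313.97642451689916, 'cy': 233.44345325761563, 'rvec': array([ 0.98840938,  2.2926715 , -1.17810434]), 'tvec': array([ 0.46406356, -0.09673213,  1.2749828 ])}
{'time': 0.1, 'qpos': array([-1.25946947,  0.41790386, -0.01032656,  1.6141183 ,  0.00466916,
        1.11065946, -0.053025  ]), 'joint_vel': array([-0.00122015, -0.00164499, -0.00011462, -0.00099042, -0.00096461,
        0.00070006,  0.00174719]), 'effort': array([ 1.32404832e-03, -8.52579832e+01,  6.40449990e-01, -4.26694715e+01,
       -4.87803575e-02,  1.64243986e-02,  8.09638163e-05]), 'ee_pos': array([0.21584206, 0.58618877, 0.2006924 ]), 'tool_rot': array([[-9.38396478e-01,  3.45560334e-01, -3.23669784e-04],
       [ 3.45560483e-01,  9.38395931e-01, -1.01448815e-03],
       [-4.68364570e-05, -1.06383960e-03, -9.99999433e-01]]), 'force': array([ 0.08555553, -0.26916665, -0.86064471]), 'moment': array([ 0.03123546, -0.0348957 ,  0.02375106]), 'grasp_force': 0.0, 'opening': 0.09389038190048647}
```

View pics/top0.png

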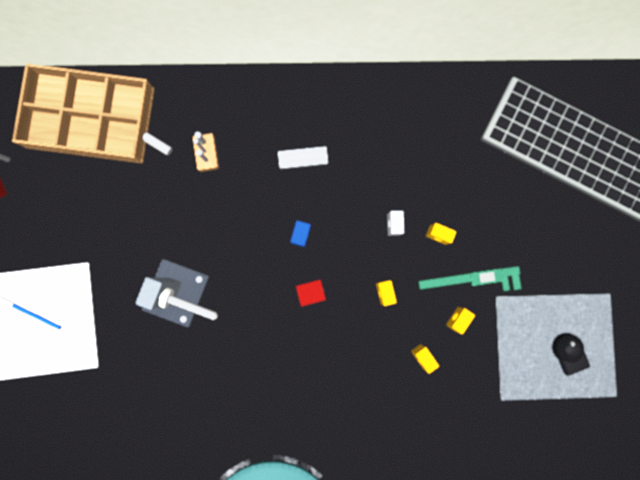

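View pics/scene0.png

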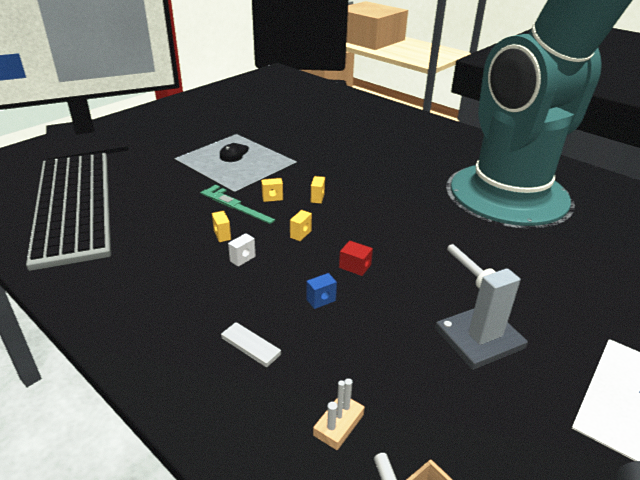

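The top view shows blue at (300,233), the cap at (311,293), and the leftmost yellow at (387,293). The stand's rod runs from about (165,297) to its tip at (215,316). In the scene view, the cap's mouth faces +y at (367,263). Next I'll fit box models to both views.

```bash
cat > h.py <<'E'
import numpy as np, cv2
from scipy.optimize import minimize
def proj(P,c): return cv2.projectPoints(np.float64(P).reshape(-1,1,3),c['rvec'],c['tvec'],np.array([[c['fx'],0,c['cx']],[0,c['fy'],c['cy']],[0,0,1.]]),None)[0].reshape(-1,2)
def ray(uv,z,c):
    """pixel(s) -> world points on the plane z"""
    R=cv2.Rodrigues(c['rvec'])[0]; o=-R.T@c['tvec']
    d=np.c_[(np.atleast_2d(uv)-[c['cx'],c['cy']])/[c['fx'],c['fy']],np.ones(len(np.atleast_2d(uv)))]@R
    return o+d*((z-o[2])/d[:,2])[:,None]
RNG={'blue':((100,120,60),(130,255,255)),'yellow':((18,120,80),(35,255,255)),'red':((0,130,60),(10,255,255))}
DIM={'blue':(.044,.028,.044),'yellow':(.044,.024,.044),'red':(.040,.049,.040)}
def mask(img,col,near=None):
    h=cv2.cvtColor(img,cv2.COLOR_RGB2HSV); m=cv2.inRange(h,*map(np.array,RNG[col]))
    if col=='red': m|=cv2.inRange(h,np.array((170,130,60)),np.array((180,255,255)))
    n,l,st,ce=cv2.connectedComponentsWithStats(m)
    k=[i for i in range(1,n) if st[i,4]>60]
    if near is not None: k=[min(k,key=lambda i:np.hypot(*(ce[i]-near)))]
    return [((l==i)*255).astype(np.uint8) for i in k]
def R3(yaw): return np.array([[np.cos(yaw),-np.sin(yaw),0],[np.sin(yaw),np.cos(yaw),0],[0,0,1]])
def corners(p,d):
    q=np.array([[x,y,z] for x in(-.5,.5) for y in(-.5,.5) for z in(0,1)])*d
    return q@R3(p[2]).T+[p[0],p[1],0]
def fit(col,views,x0):
    """views: list of (mask,cam); pose x,y,yaw by silhouette overlap (anti-aliased hull)"""
    prep=[]
    for m,c in views:
        m=cv2.morphologyEx(m,cv2.MORPH_CLOSE,np.ones((9,9)))
        cs=max(cv2.findContours(m,0,2)[0],key=cv2.contourArea); f=np.zeros_like(m); cv2.drawContours(f,[cs],-1,255,-1)
        prep.append((f/255.,c))
    def cost(p):
        e=0
        for m,c in prep:
            h=cv2.convexHull(proj(corners(p,DIM[col]),c).astype(np.float32))
            a=np.zeros(m.shape,np.uint8); cv2.fillConvexPoly(a,np.round(h*256-0).astype(np.int32),255,cv2.LINE_AA,8)
            e+=np.abs(a/255.-m).sum()/m.sum()
        return e
    best=None
    for yaw in np.arange(x0[2]-.8,x0[2]+.81,.2):
        s=np.array([[0,0,0],[.01,0,0],[0,.01,0],[0,0,.15]])+[x0[0],x0[1],yaw]
        r=minimize(cost,s[0],method='Nelder-Mead',options=dict(initial_simplex=s,xatol=1e-5,fatol=1e-5))
        if best is None or r.fun<best.fun: best=r
    return best.x,best.fun
E
python3 - <<'E'
from h import *
from rig import robot
C={n:robot.camera_info(n) for n in('top','scene')}; I={n:cv2.imread(f'pics/{n}0.png')[:,:,::-1].copy() for n in C}
for col,uv in(('blue',(300,233)),('yellow',(387,293)),('red',(311,293))):
    g=ray(uv,.044,C['top'])[0]; sc=proj([*g[:2],.022],C['scene'])[0]
    vt=(mask(I['top'],col,uv)[0],C['top']); vs=(mask(I['scene'],col,sc)[0],C['scene'])
    print(col,[np.round(fit(col,v,(g[0],g[1],0))[0],4).tolist()+[fit(col,v,(g[0],g[1],0))[1]] for v in([vt],[vs],[vt,vs])])
t=ray([(165,297),(215,316)],.115,C['top']); print(t, ray([(397,223),(441,233),(427,360),(461,321)],.044,C['top'])[:,:2])
print([np.degrees(np.arctan2(*(t[1]-t[0])[[1,0]]))+90])
print(proj([.216,.586,.2],C['top']),robot.camera_info('wrist'))
E
```

```text
blue [[0.5896, -0.07, -0.3024, np.float64(0.06746020761245675)], [0.5867, -0.0709, -0.2909, np.float64(0.06305677668457657)], [0.5888, -0.07, -0.303, np.float64(0.1644003004593087)]]
yellow [[0.4662, -0.2391, 0.219, np.float64(0.07483888660359249)], [0.4654, -0.2394, 0.2321, np.float64(0.03806270239493256)], [0.4659, -0.2392, 0.2172, np.float64(0.12224867525390637)]]
red [[0.4709, -0.0877, 0.2276, np.float64(0.06740394699208696)], [0.4696, -0.0891, 0.254, np.float64(0.04491859243697479)], [0.4708, -0.0882, 0.2241, np.float64(0.12417635510444047)]]
[[0.47248455 0.17064328 0.115     ]
 [0.43642746 0.082377   0.115     ]] [[ 0.60388238 -0.26252691]
 [ 0.58197474 -0.34945992]
 [ 0.33453583 -0.31158712]
 [ 0.40789197 -0.38164474]]
[np.float64(-22.220189997590225)]
[[-125.40339062  474.38024944]] {'fx': 419.5368992933831, 'fy': 419.5368992933831, 'cx': 320.47513532103034, 'cy': 238.71668586357646, 'rvec': array([-2.41517683, -1.68485786, -0.1958034 ]), 'tvec': array([-0.62542856, -0.023821  ,  0.39071106])}
```

```bash
cat >> h.py <<'E'
OBJ={'blue':(.588,-.070,-.300),'yellow':(.466,-.239,.220),'red':(.4705,-.088,.230)}
def tool(yaw,k=1): # tool z down, tool y along +-item x
    X=R3(yaw)[:,0]; y=k*X; z=np.array([0,0,-1.]); return np.c_[np.cross(y,z),y,z]
E
python3 - <<'E'
from h import *
from rig import robot
s=robot.get_state(); c=robot.camera_info('wrist'); R=cv2.Rodrigues(c['rvec'])[0]
print('cam in tool',s['tool_rot'].T@(-R.T@c['tvec']-s['ee_pos']), 'axes', np.round(s['tool_rot'].T@R.T,3).tolist())
for k in(1,-1):
    for n,(x,y,w) in list(OBJ.items())+[('tip',(.42,.05,-.388)),('root',(.47,.16,-.388))]:
        for z in(.02,.12,.3):
            q=robot.ik([x,y,z],tool(w,k)); print(k,n,z,None if q is None else np.round(q,2).tolist())
E
```

```text
cam in tool [ 0.06674664  0.00069706 -0.1848014 ] axes [[0.0, -0.973, -0.23], [1.0, 0.0, 0.001], [-0.001, -0.23, 0.973]]
1 blue 0.02 [-0.39, 0.67, 0.61, 1.84, -0.53, 0.8, 0.2]
1 blue 0.12 [-0.45, 0.53, 0.68, 1.79, -0.4, 0.96, 0.1]
1 blue 0.3 [-0.52, 0.35, 0.76, 1.59, -0.25, 1.3, -0.02]
1 yellow 0.02 [-0.3, 0.72, 0.94, 2.02, -0.81, 0.83, 1.34]
1 yellow 0.12 [-0.24, 0.45, 0.82, 1.96, -0.41, 0.91, 1.01]
1 yellow 0.3 [-0.35, 0.21, 0.9, 1.76, -0.17, 1.26, 0.81]
1 red 0.02 [-0.49, 0.55, 0.74, 2.12, -0.6, 0.68, 0.89]
1 red 0.12 [-0.6, 0.36, 0.85, 2.07, -0.36, 0.86, 0.69]
1 red 0.3 [-0.69, 0.07, 0.87, 1.86, -0.06, 1.24, 0.42]
1 tip 0.02 [-0.62, 0.4, 0.5, 2.25, -0.36, 0.57, -0.24]
1 tip 0.12 [-0.75, 0.19, 0.61, 2.19, -0.15, 0.8, -0.42]
1 tip 0.3 [-0.83, -0.08, 0.61, 1.96, 0.05, 1.24, -0.63]
1 root 0.02 [-0.79, 0.5, 0.48, 2.07, -0.38, 0.65, -0.44]
1 root 0.12 [-0.84, 0.32, 0.53, 2.02, -0.22, 0.85, -0.57]
1 root 0.3 [-0.87, 0.1, 0.53, 1.81, -0.05, 1.24, -0.72]
-1 blue 0.02 [0.82, 0.9, -1.09, 1.8, 0.92, 1.05, 2.21]
-1 blue 0.12 [0.83, 0.71, -1.09, 1.75, 0.69, 1.12, 2.36]
-1 blue 0.3 [0.84, 0.48, -1.08, 1.55, 0.43, 1.38, 2.56]
-1 yellow 0.02 [-0.38, 0.82, 1.08, 2.02, -0.94, 0.92, -1.7]
-1 yellow 0.12 [-0.41, 0.57, 1.09, 1.97, -0.61, 0.98, -1.95]
-1 yellow 0.3 [-0.49, 0.26, 1.09, 1.76, -0.24, 1.27, -2.27]
-1 red 0.02 [-0.71, 0.74, 1.08, 2.13, -0.92, 0.85, -1.97]
-1 red 0.12 [-0.76, 0.46, 1.09, 2.07, -0.52, 0.91, -2.29]
-1 red 0.3 [-0.88, 0.09, 1.08, 1.86, -0.08, 1.24, -2.69]
-1 tip 0.02 [-0.26, 0.36, 0.08, 2.23, -0.05, 0.55, 2.61]
-1 tip 0.12 [-0.42, 0.17, 0.24, 2.18, -0.06, 0.8, 2.62]
-1 tip 0.3 [-0.6, -0.06, 0.39, 1.96, 0.02, 1.24, 2.54]
-1 root 0.02 [-0.34, 0.46, -0.06, 2.06, 0.05, 0.63, 2.32]
-1 root 0.12 [-0.41, 0.29, 0.02, 2.01, -0.01, 0.84, 2.37]
-1 root 0.3 [-0.53, 0.1, 0.15, 1.8, -0.02, 1.24, 2.38]
```

Run:
```python
from h import *
from rig import robot
import json
robot.move_ptp([.452,.12,.23],tool(-.388)); s=robot.get_state()
c=robot.camera_info('wrist'); f=robot.grab_frame('wrist'); cv2.imwrite('pics/w1.png',f[:,:,::-1])
json.dump({k:(v.tolist() if hasattr(v,'tolist') else v) for k,v in c.items()},open('c1.json','w'))
print(s['time'],s['ee_pos'],s['force'],proj([[.4725,.1706,.115],[.436,.082,.115]],c))
```

```text
1.9917 [0.45192767 0.12104808 0.2298818 ] [ 0.03861473 -0.88165154 -0.25142763] [[321.85793001 159.29400611]
 [321.07758816 288.33030442]]
```

View pics/w1.png

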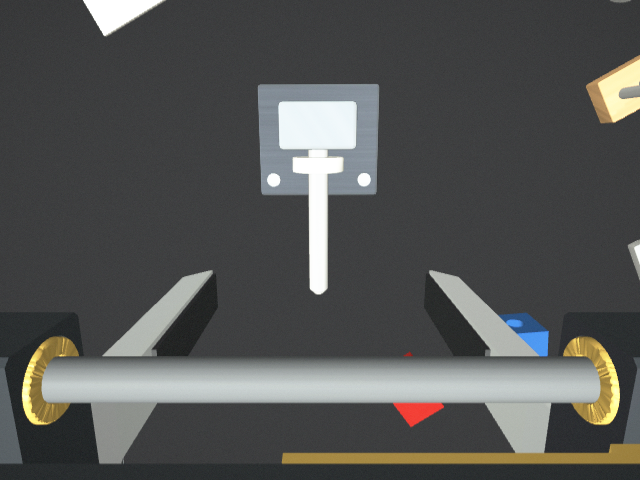

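The rod runs from the collar at (318,165) to the tip at (318,293), with no obstruction. I'll fit its axis at sub-pixel level.

Run:
```python
from h import *
import json
c=json.load(open('c1.json')); c={k:np.array(v) if isinstance(v,list) else v for k,v in c.items()}
g=cv2.cvtColor(cv2.imread('pics/w1.png'),cv2.COLOR_BGR2GRAY).astype(float)
uv=[];wd=[]
for r in range(200,284):
    p=g[r,295:345]; b=np.median(p[:8]); w=np.clip((p-b)/(np.percentile(p,85)-b),0,1); w[w<.15]=0
    uv.append((295+(w*np.arange(50)).sum()/w.sum(),r)); wd.append(w.sum())
P=ray(uv,.115,c)
m=P.mean(0); d=np.linalg.svd(P-m)[2][0]; d*=np.sign(-d[1]); yaw=np.arctan2(d[0],-d[1])
col=g[280:305,314:322].mean(1); print(np.round(col), np.median(wd)*np.linalg.norm(ray((320,240),.115,c)-ray((321,240),.115,c)))
i=np.argmax(col<col[:5].mean()/2); tr=280+i-.5
tip=ray((np.polyval(np.polyfit([u[1] for u in uv],[u[0] for u in uv],1),tr),tr),.115,c)[0]
tip=m+d*((tip-m)@d); root=tip-.106*d
print('yaw',yaw,'tip',tip,'root',root,'resid',np.std((P-m)@np.array([d[1],-d[0],0])))
print('root px',proj(root,c),'post corners pred (px)',proj(np.array([[-.025,0,.14],[.025,0,.14],[.025,.03,.14],[-.025,.03,.14]])@R3(yaw).T+[root[0],root[1],0],c).round(1).tolist())
# same axis from the top camera
from rig import robot
print('top proj',proj([root,tip],robot.camera_info('top')).round(1).tolist())
```

```text
[254. 254. 254. 254. 254. 254. 254. 254. 254. 254. 253. 249. 244. 214.
 124.  64.  64.  63.  64.  64.  64.  64.  64.  64.  64.] 0.013304837996391124
yaw -0.3835975865884769 tip [0.43225293 0.0790538  0.115     ] root [0.47192439 0.17735017 0.115     ] resid 2.1547241726890914e-05
root px [[317.4727011  150.51326283]] post corners pred (px) [[278.2, 151.6], [356.2, 151.4], [357.0, 102.4], [277.0, 102.5]]
top proj [[161.2, 297.4], [216.9, 318.3]]
```

```bash
cat >> h.py <<'E'
YAW=-.3836; ROOT=np.array([.47192,.17735,.115]); D=np.array([np.sin(YAW),-np.cos(YAW),0]); L=R3(YAW)[:,0]
def at(s,dz=0,lat=0): return ROOT+D*s+L*lat+[0,0,dz]
def frc(robot,f0):
    f=robot.get_state()['force']-f0; return np.round([f@D,f@L,f[2]],2)  # axial(+ = away from post), lateral, up
def pick(robot,n,z=.024):
    x,y,w=OBJ[n]; T=tool(w)
    robot.move_ptp([x,y,.10],T); robot.move_linear([x,y,z],.12); robot.gripper_to(.03)
    st=robot.get_state(); print('grip',st['time'],st['opening'],st['grasp_force'],st['ee_pos'])
    robot.move_linear([x,y,.16],.2); print('lifted',robot.get_state()['opening'])
E
python3 - <<'E'
from h import *
from rig import robot
pick(robot,'blue')
robot.move_ptp(at(.145,.002),tool(YAW)); robot.pause(.2)
s=robot.get_state(); print(s['time'],s['ee_pos']-at(.145,.002),s['force'],s['opening'])
cv2.imwrite('pics/w2.png',robot.grab_frame('wrist')[:,:,::-1])
E
```

```text
grip 4.6917 0.043774880069831136 30.000218152999878 [ 0.58793159 -0.06997778  0.02397273]
lifted 0.043798694128074224
6.575 [ 7.66093667e-04 -6.74357006e-04  6.01567313e-05] [ 0.02842676 -0.78259143 -1.98291805] 0.04382792406551708
```

View pics/w2.png

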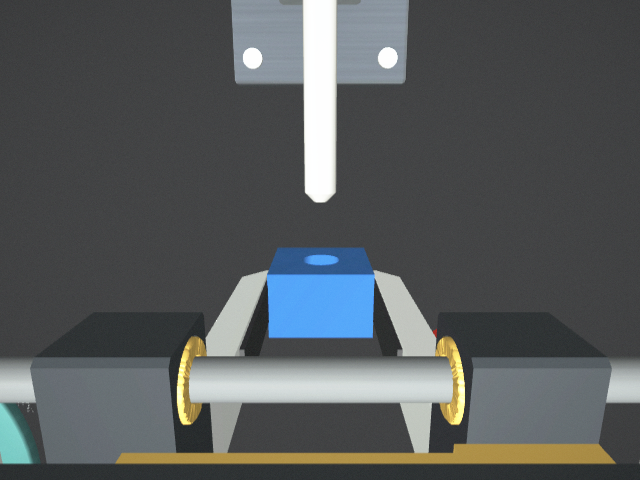

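The blue spacer is held square. Its bore is at column 321 and the rod tip at column 320 (rows 260 and 200), so they're aligned within about 0.5 mm. Inserting now.

Run:
```python
from h import *
from rig import robot
f0=robot.get_state()['force']
for s,v in((.11,.06),(.09,.03),(.055,.06)):
    h=robot.move_linear(at(s,.002),v,threshold=5); robot.pause(.1); st=robot.get_state()
    print(s,h,frc(robot,f0),round((st['ee_pos']-ROOT)@D,4),st['time'])
    if h: break
```

```text
0.11 False [ 0.15 -0.34 -0.58] 0.1103 7.4583
0.09 False [ 1.12  0.43 -0.06] 0.0902 8.375
0.055 False [-0.14  0.21  0.44] 0.0554 9.2083
```

```bash
cat >> h.py <<'E'
def press(robot,s0,s1,dz,v=.012):
    """feel from here along the rod, then push up to ~15 N and hold 0.5 s"""
    f0=robot.get_state()['force']
    h=robot.move_linear(at(s1,dz),v,threshold=4); st=robot.get_state(); s=(st['ee_pos']-ROOT)@D
    print('contact',h,frc(robot,f0),round(s,4),st['time'])
    if not h: return
    t=s
    for _ in range(30):
        f=frc(robot,f0)[0]
        if f>13.5: break
        t-=.0006 if f<9 else .0003
        robot.move_linear(at(t,dz),.01); robot.pause(.05)
    for _ in range(5): robot.pause(.12); print(frc(robot,f0),end=' ')
    st=robot.get_state(); print('\nheld at',(st['ee_pos']-ROOT)@D,'target',t,st['opening'],st['time'])
E
python3 - <<'E'
from h import *
from rig import robot
press(robot,.055,.021,.002)
E
```

```text
contact True [ 0.49 -0.63 -1.07] 0.028 11.225
[14.95 -3.59  5.78] [14.86 -3.44  6.11] [15.04 -3.26  5.7 ] [14.27 -2.99  5.63] [14.31 -4.26  6.48] 
held at 0.02763625948801922 target 0.02586292734361937 0.043533742141429965 13.0083
```

```bash
cat >> h.py <<'E'
def release(robot,s,dz):
    robot.move_linear(at(s,dz),.01); robot.pause(.1); robot.gripper_to(.094)
    robot.move_linear(at(s,.10),.2); print('released',robot.get_state()['time'])
E
python3 - <<'E'
from h import *
from rig import robot
release(robot,.0277,.002)
pick(robot,'yellow')
robot.move_ptp(at(.145,.002),tool(YAW)); robot.pause(.2)
s=robot.get_state(); print(s['time'],s['ee_pos']-at(.145,.002),s['opening'])
cv2.imwrite('pics/w3.png',robot.grab_frame('wrist')[:,:,::-1])
E
```

```text
released 14.9917
grip 18.1333 0.04372325771568324 30.00021994113922 [ 0.4659598  -0.2390345   0.02400703]
lifted 0.04347235751833195
20.375 [ 2.86639782e-04 -7.37715738e-04  6.44638454e-05] 0.043611972614012555
```

View pics/w3.png

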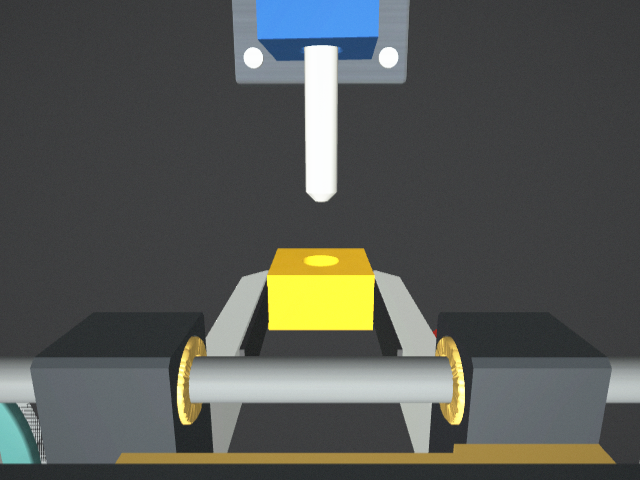

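Blue sits square at the back of the rod. Yellow is held square, with its bore at (321,261) in line with the rod tip at (321,200).

Run:
```python
from h import *
from rig import robot
f0=robot.get_state()['force']
for s,v in((.11,.06),(.09,.03),(.070,.05)):
    h=robot.move_linear(at(s,.002),v,threshold=5); robot.pause(.1); st=robot.get_state()
    print(s,h,frc(robot,f0),round((st['ee_pos']-ROOT)@D,4),st['time'])
    if h: break
else: press(robot,.07,.047,.002)
```

```text
0.11 False [-0.49  0.78  0.15] 0.1103 21.2583
0.09 False [-0.82  0.04  0.85] 0.0902 22.175
0.07 False [-0.78  0.73  0.54] 0.0702 22.825
contact True [-0.94 -0.92 -0.81] 0.0555 24.025
[15.65 -3.05  5.73] [15.11 -3.21  5.56] [15.76 -3.11  5.68] [14.46 -3.48  6.05] [14.94 -3.34  5.14] 
held at 0.05530065424961424 target 0.053426262325016134 0.043483935273468007 25.8083
```

Run:
```python
from h import *
from rig import robot
release(robot,.0553,.002)
pick(robot,'red')
robot.move_ptp(at(.165,.004),tool(YAW)); robot.pause(.2)
s=robot.get_state(); print(s['time'],s['ee_pos']-at(.165,.004),s['opening'])
cv2.imwrite('pics/w4.png',robot.grab_frame('wrist')[:,:,::-1])
```

```text
released 27.7917
grip 30.625 0.03964159634090282 30.000226199626923 [ 0.47043712 -0.08801762  0.02398749]
lifted 0.04002877818173139
32.4917 [ 0.00039998 -0.00071103  0.00011627] 0.039165960899733725
```

View pics/w4.png

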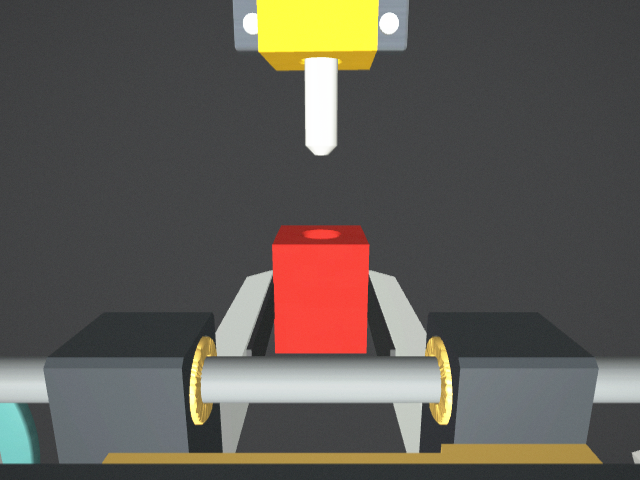

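The cap is held square with its mouth at (321,234) toward the rod tip at (321,150). Yellow is seated straight.

Run:
```python
from h import *
from rig import robot
f0=robot.get_state()['force']
for s,v in((.134,.06),(.115,.03),(.105,.03)):
    h=robot.move_linear(at(s,.004),v,threshold=5); robot.pause(.1); st=robot.get_state()
    print(s,h,frc(robot,f0),round((st['ee_pos']-ROOT)@D,4),st['time'])
    if h: break
else: press(robot,.105,.084,.004)
cv2.imwrite('pics/s5.png',cv2.resize(robot.grab_frame('scene')[220:380,400:560,::-1],None,fx=3.5,fy=3.5))
```

```text
0.134 False [0.06 0.21 0.7 ] 0.1343 33.3083
0.115 False [0.43 0.42 0.83] 0.1151 34.1917
0.105 False [0.31 0.54 1.38] 0.1051 34.775
contact True [ 0.07 -0.   -0.39] 0.0916 35.8917
[15.41 -1.39  2.8 ] [15.11 -1.55  3.68] [15.71 -1.57  4.37] [14.68 -2.1   3.52] [15.63 -1.84  3.77] 
held at 0.09130138116564311 target 0.08945007122617966 0.03980039619890015 37.975
```

View pics/s5.png

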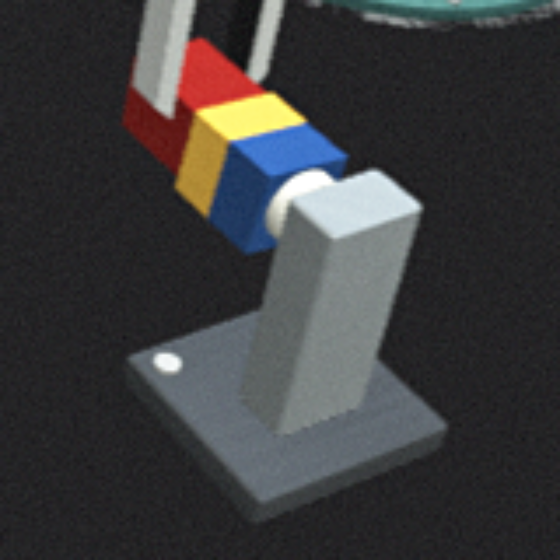

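The stack is closed: collar, blue, yellow and cap with no visible gaps. I'll release and check.

Run:
```python
from h import *
from rig import robot
release(robot,.0910,.004)
robot.move_linear(at(.0910,.14),.2); robot.pause(.3)
a=robot.grab_frame('scene')[220:380,400:560,::-1]; b=robot.grab_frame('wrist')[:,:,::-1]
cv2.imwrite('pics/f6.png',np.hstack([cv2.resize(a,(400,400)),cv2.resize(b[0:400,120:520],(400,400))]))
```

```text
released 40.025
```

View pics/f6.png

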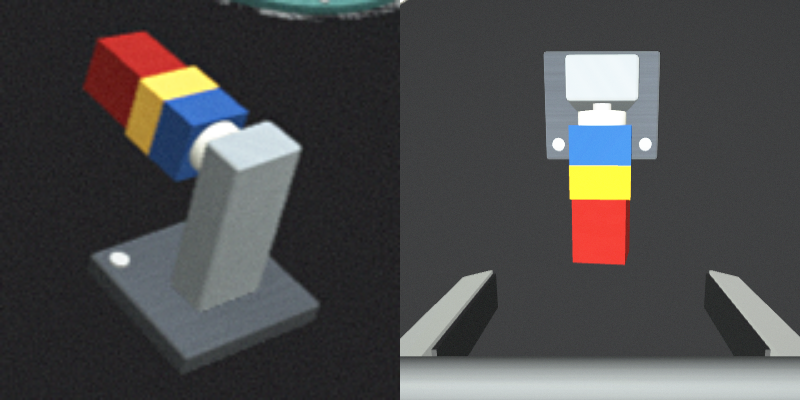

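Both views show blue, yellow and cap in contact and in line on the rod, with the gripper clear. The cap is tilted only about 1–2°.

```bash
python3 -c "
from rig import robot
print(robot.sign_off())"
```

```text
the job is handed in; nothing more can be done
None
```

I threaded the blue spacer, yellow spacer and red cap onto the rod, pressed each home at about 15 N, let go of everything and handed the job in at about 41 s; the hand-in call did not return a verdict.

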